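Hold the carrying handle against the tray's end board for screwing

ROBOT

A 7-joint arm with a two-finger parallel gripper is mounted at the origin on the work surface; the furniture and walls round the work are solid. World frame = base frame: x ahead of the robot, y to its left, z up, the work surface at z = 0. Lengths are in m, angles in rad, forces in N, time in s.
With the tool pointing down it reaches from about 0.425 to 0.95 m from the base axis. Payload 16.7 kg.
Tool frame: the origin (TCP) lies midway between the tips of the shut fingers; the grasp point (between the pads) lies 19 mm behind it (robot.tcp_to_grasp is the distance from the TCP to the grasp point, in m); z points along the fingers, y is the line along which they close (so a half turn about z gives the same grasp; the last joint's range is limited). The gripper opens to 94 mm and grips with 3 to 60 N. Pads are 16 mm wide; open, the fingers measure 119 mm over their backs; the gripper's body (75 mm by 177 mm) begins 78 mm behind the grasp point.
Start: joints at [-1.454, 0.426, 0.074, 1.606, -0.034, 1.111, -0.067], TCP at [0.177, 0.651, 0.205] pointing down, gripper open.
Joint ranges: [-2.85, 2.85], [-0.5, 2.14], [-1.23, 1.37], [0.21, 2.46], [-1.02, 4.16], [0.16, 2.05], [-2.73, 2.73]. Speed limits (rad/s): [1.89, 1.89, 2.39, 2.39, 3.01, 3.01, 3.01].

INTERFACE

Orientations are given as [roll, pitch, yaw] about the fixed x, y, z axes, in that order (R = Rz(yaw) Ry(pitch) Rx(roll)).
In Python, from station import robot gives the robot as it stands.
- The arm moves only by the shell command python3 -m crank 'ROWS' [FORCE]. ROWS is a JSON object of lists of equal length, an entry for each row: "translation": the shift along the tool's x, y, z in cm, a list of three; "delta_rot": the turn, a rotation vector about the tool's x, y, z in rad, a list of three; "gripper": the finger opening in cm, from 0 to 9.4. A call has exactly 10 rows; each row shifts and turns the commanded pose from where the row before left it, along the tool's axes as they then stand; what a row does not reach is not made up. A row lasts 1/8 s, in which the tool goes at most 62.5 mm and 10.7 degrees, less where a joint would pass 70% of its speed; a pose out of reach is approached as far as the arm can. A call is refused whole if a number of a shift passes 6.25 or a number of a turn 0.188, either way. A call with a gripper value outside its range is refused whole. The fingers move at their own pace and stop on an object; FORCE is the grip in N (left out, the last holds). Time passes only in rows, so rows that do not move let the fingers close, or fill a call up. It gives the time, the measured TCP pose, the force, the opening and the grip force at its end, in the units of the state.
- robot.state(): the state, without advancing time (a new reading comes with each control period).
- robot.grab_frame(name): name is "scene" or "side" or "wrist"; returns a dict with "image" (384x512x3 uint8, blue, green, red), "z_map" (384x512 float32, m along the optical axis (not along the pixel's ray), 0 where there is no reading), "fx", "fy", "cx", "cy" (pixels), "pose" (4x4, takes a point from camera to world coordinates). Camera axes: x right, y down, z forward; pixel columns grow to the right and rows downward; lengths in m; the calibration is good to about 2 mm. A picture is of the moment at which its call begins.
- robot.close_job(): hands the job in; it is judged then, once.
The state is a dict: "time_s": time; "q": joint angles; "dq": joint speeds; "tau": joint torques, N m; "ee_pos": TCP position; "tcp_rot": TCP orientation; "wrist_force": force on the tool from outside, world axes, zero at the start; "ft_torque": the same for the moment, N m; "grip_width": finger opening in m; "grasp_force": force on a finger pad.
Only numpy, scipy, OpenCV 4.12 (cv2) and the standard library are available. Lean on these libraries where they do the work, as an engineer would, in place of code of your own. Each camera call takes 0.05 s, during which the arm holds its last target. There are 200 camera calls.

TASK

Be the third hand: take the loose wooden carrying handle by its grip bar and hold it up with its mounting plate flat against the front of the tray's sprung end board in the jig, top edges level and ends even, so that a colleague can screw it on from behind. Press it on with a steady force of about 10 newtons (never more than 25) for at least three seconds, and finish while still holding and pressing it like that. Do not shift the rice cakes or the stamp that stand near the work.

Things in the scene. Friction and masses are not known exactly. Their poses are not given: they have to be found in the camera images.
- handle: Loose wooden carrying handle, about 0.1 kg: flat frame lying on the table, 70 (x) x 130 (y) x 26 (z) mm. Origin: centre of underside. Mounting plate on the +x side (130 mm long, 14 thick, x 21 to 35), grip bar on the -x side (116 mm long, 16 thick, x -35 to -19), two arms at y +-50 (16 wide). The 40 x 84 mm opening between takes a finger if the gripper opens about 45 mm.
- handle_grip (a point): Middle of the grip bar, at (-27, 0, 13) mm in the handle's frame; pinch here from above, fingers closing along the handle's x (16 mm wide)
- handle_edge (a point): Middle of the top edge of the mounting plate's outer face, at (35, 0, 26) mm in the handle's frame; it should meet board_edge. The handle's z points up and its x roughly away from the robot at the start (yaw within 0.45 rad)
- jig: Jig fixed to the table: plywood base 120 x 144 x 12 mm (x -45 to 75, y +-72 mm), wooden spring block at the back (x 43 to 68 mm, 120 wide, top at 70 mm), sprung end board in front of it. Origin: on the table, 20 mm behind the board's front face; z up, x is the pressing direction, from board to block, roughly away from the robot (yaw within 0.3 rad).
- board_edge (a point): Middle of the top edge of the end board's front face, at (-20, 0, 80) mm in the jig's frame when unpressed, axes like the jig's; it moves with the board. The light wood board is upright, 16 mm thick, 130 wide like the handle's plate, from 14 to 80 mm above the table, on two steel rods with coil springs behind it; the rods come out further behind the block as it is pressed.
- end_board (a joint): How far the end board is pushed back along the jig's +x, in m: 0 free, at most 0.025. The springs give 1 N per mm from zero (10 N at 0.010), hardly any friction; it springs back when let go.
- pumpkin_cake_a: Bystander, loose, to be left alone: round lilac pumpkin-shaped rice cake with a green leaf top, 48 x 47 x 40 mm. Origin: centre of its underside
- stamp: Bystander, loose, to be left alone: white plunger stamp standing upright, round foot 46 mm wide, 43 mm tall. Origin: centre of its underside
- green_cake_a: Bystander, loose, to be left alone: dark green rounded rice cake, 40 x 50 x 30 mm. Origin: centre of its underside

How it is judged:
On the way, in this order (a step that is already met when the one before it is completed fails the run):
1. the handle is lifted clear of the table (height (world z) of handle above 0.03 m), for 0.1 s.
2. the handle is held in place on the end board with 6 to 14 N, steadily for 2.5 s (x of handle_edge in the frame of board_edge between -0.004 and 0.004 m and y of handle_edge in the frame of board_edge between -0.008 and 0.008 m and z of handle_edge in the frame of board_edge between -0.008 and 0.008 m and angle between handle's own z axis and vertical below 0.1 rad and angle between the x axis of handle and the x axis of jig, either way round below 0.07 rad and contact force between handle and jig between 6 and 14 N and contact force between the fingers and handle above 1 N), for 2.5 s.
At the end, for the whole second after the job is handed in: The gripper still holds the handle in the air (underside over 40 mm above the table), its plate's outer face on the end board's front face (gap under 4 mm, flush within 0.07 rad, level within 0.10 rad), top edges level and ends even within 8 mm, pressing with 6 to 14 N and at rest (all of step 2 and height (world z) of handle above 0.04 m and linear speed of handle below 0.02 m/s); the arm keeps its last pose, push and grip.
It fails at once if the handle is pressed on the jig with more than 25 N (contact force between handle and jig above 25 N).
It fails at once if pumpkin_cake_a is disturbed (moved over 30 mm) (distance of pumpkin_cake_a from where it was at the start of the episode above 0.03 m).
It fails at once if stamp is disturbed (moved over 30 mm) (distance of stamp from where it was at the start of the episode above 0.03 m).
It fails at once if green_cake_a is disturbed (moved over 30 mm) (distance of green_cake_a from where it was at the start of the episode above 0.03 m).
It also fails if it takes over 45 s, if anything falls off the work surface, if the arm or the gripper's body presses on something with over 40 N, if the wrist force passes 120 N, or if a joint passes its speed limit or range.

## Working session

There is one attempt and no reset: what is moved stays moved. The work goes in short steps, Python scripts to look and compute and a shell command to move; the robot and the scene stay as the last step left them, time stands still between calls to the robot, and variables do not carry over. Pictures are saved under pics/ and viewed, at most 10 in all, crops included, and the job is handed in when it is done.

```bash
mkdir -p pics; ls
python3 - <<'E'
from station import robot
import cv2,numpy as np
s=robot.state();print(s)
ims=[]
for n in["scene","side"]:
    f=robot.grab_frame(n);np.savez(n+".npz",**f);cv2.imwrite(f"pics/{n}0.png",f["image"]);print(n,f["fx"],f["cx"],f["cy"],np.round(f["pose"],3).tolist(),(f["z_map"]>0).mean())
E
```

```text
pics
{'time_s': 0.0, 'q': array([-1.45448427,  0.42668591,  0.07385412,  1.60657519, -0.03406503,
        1.11078299, -0.06709896]), 'dq': array([-0.00118737, -0.00065152,  0.00102275, -0.00136986,  0.00050128,
        0.00089773, -0.00120542]), 'tau': array([ 4.34557287e-04, -9.35803771e+01,  3.66709672e+00, -4.54202020e+01,
       -4.88924095e-02,  1.95842155e-02,  1.24426488e-04]), 'ee_pos': array([0.17725014, 0.65088518, 0.20482051]), 'tcp_rot': array([-3.14040578e+00,  1.17158660e-04,  2.87576363e+00]), 'wrist_force': array([-0.38412197, -0.04766767,  0.96930469]), 'ft_torque': array([0.03747887, 0.011002  , 0.00782297]), 'grasp_force': 0.0, 'grip_width': 0.09406248897313489}
scene 418.7716859871075 253.0852388023419 188.44896687215655 [[0.882, -0.3, 0.362, 0.237], [-0.47, -0.584, 0.662, -0.554], [0.013, -0.754, -0.656, 0.684], [0.0, 0.0, 0.0, 1.0]] 0.9959055582682291
side 352.55259071560835 257.26933557123965 191.9263343318475 [[-0.856, -0.353, 0.378, 0.248], [-0.517, 0.578, -0.632, 0.556], [0.004, -0.736, -0.677, 0.658], [0.0, 0.0, 0.0, 1.0]] 0.9961700439453125
```

View pics/scene0.png

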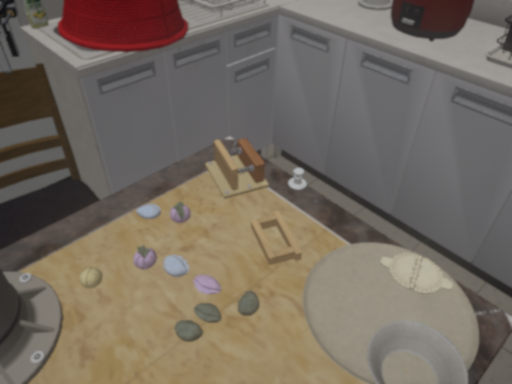

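View pics/side0.png

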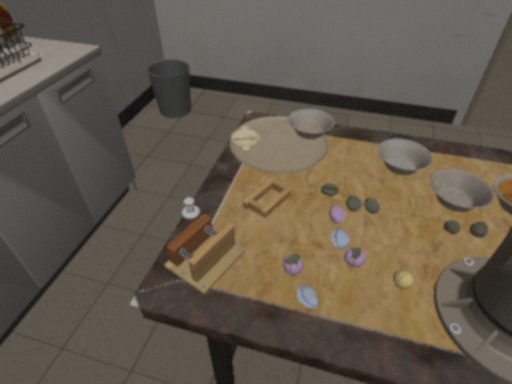

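The scene view shows the handle's frame at about (275,240), the jig with its board at about (237,165) and the stamp at (298,178). In the side view the handle is at (268,198), the jig at (207,252), the stamp at (190,208) and the nearest cake at (293,264). Next I'll segment by height.

```bash
cat > h.py <<'E'
import numpy as np,cv2
def cloud(f):
    v,u=np.mgrid[0:384,0:512];z=f["z_map"]
    p=np.stack([(u-f["cx"])/f["fx"]*z,(v-f["cy"])/f["fy"]*z,z],-1)
    T=f["pose"];return p@T[:3,:3].T+T[:3,3]
def rect(P):
    r=cv2.minAreaRect((P[:,:2]*1000).astype(np.float32));b=cv2.boxPoints(r)
    return np.round(r[0],1),np.round(r[1],1),np.round(b,1).tolist()
E
python3 - <<'E'
from h import *
for n in["scene","side"]:
    f=np.load(n+".npz");W=cloud(f);print(n)
    x0={"scene":(248,215,302,268),"side":(238,178,296,220)}[n]
    S=W[x0[1]:x0[3],x0[0]:x0[2]].reshape(-1,3)
    print("table z pct",np.round(np.percentile(S[:,2],[5,30,50,80,95,99]),4))
    m=(S[:,2]>.018)&(S[:,2]<.034);print("handle top",m.sum(),rect(S[m]),S[m][:,2].mean())
    x0={"scene":(205,135,272,198),"side":(160,212,245,290)}[n]
    S=W[x0[1]:x0[3],x0[0]:x0[2]].reshape(-1,3)
    for lo,hi in[(.006,.018),(.062,.074),(.076,.088)]:
        m=(S[:,2]>lo)&(S[:,2]<hi);print(lo,m.sum(),rect(S[m]))
    Q=W.reshape(-1,3);m=(Q[:,2]>.012)&(Q[:,2]<.12)&(Q[:,0]>.3)&(Q[:,0]<.95)&(abs(Q[:,1])<.5)
    I=m.reshape(384,512).astype(np.uint8);k,L,st,_=cv2.connectedComponentsWithStats(I)
    for i in range(1,k):
        if st[i,4]>25:P=W[L==i];print(np.round(np.r_[P.min(0),P.max(0)],3),st[i])
E
```

```text
scene
table z pct [-0.0014  0.0005  0.0021  0.0246  0.0266  0.0276]
handle top 925 (array([571.8, -44.9]), array([124.3,  70.7]), [[527.2999877929688, -100.80000305175781], [597.2000122070312, -111.69999694824219], [616.2999877929688, 11.100000381469727], [546.4000244140625, 22.0]]) 0.024635957777287897
0.006 943 (array([597.4, 197.5]), array([147.4, 118.5]), [[532.4000244140625, 128.8000030517578], [650.5999755859375, 119.30000305175781], [662.2999877929688, 266.20001220703125], [544.2000122070312, 275.70001220703125]])
0.062 426 (array([606.7, 195.8]), array([130.8,  88.7]), [[556.5999755859375, 134.6999969482422], [645.0, 126.69999694824219], [656.7000122070312, 257.0], [568.2999877929688, 264.8999938964844]])
0.076 220 (array([571.2, 199.8]), array([132. ,  16.9]), [[558.2000122070312, 134.5], [575.0, 133.3000030517578], [584.2000122070312, 265.0], [567.4000244140625, 266.20001220703125]])
[0.535 0.129 0.012 0.667 0.266 0.083] [ 214  138   53   58 1686]
[0.544 0.243 0.012 0.565 0.271 0.014] [207 161   8   8  28]
[0.71  0.086 0.012 0.734 0.111 0.045] [294 168  10  15 116]
[0.59  0
[... 1969 characters left out ...]
[ 0.53  -0.111  0.012  0.617  0.02   0.032] [243 176  49  40 804]
[ 0.425 -0.175  0.013  0.468 -0.141  0.032] [321 183  18  11 150]
[ 0.352 -0.165  0.012  0.392 -0.118  0.028] [346 194  17  16 188]
[0.709 0.086 0.012 0.735 0.113 0.048] [184 197  11  16 123]
[ 0.308 -0.177  0.012  0.351 -0.134  0.029] [364 197  16  16 181]
[ 0.374 -0.108  0.012  0.417 -0.056  0.029] [329 204  18  18 211]
[0.534 0.125 0.012 0.662 0.273 0.085] [ 165  213   81   80 3600]
[ 0.336 -0.037  0.012  0.381  0.017  0.028] [331 228  19  20 278]
[0.3   0.012 0.012 0.332 0.053 0.043] [344 246  19  21 247]
[0.395 0.095 0.013 0.441 0.142 0.042] [283 253  21  22 351]
[0.334 0.145 0.012 0.384 0.19  0.025] [297 284  21  23 340]
```

```bash
python3 -m crank '{"translation":[[-4.4,-0.7,0],[-4.4,-0.7,0],[-4.4,-0.7,0],[-4.4,-0.7,0],[-4.4,-0.7,0],[-4.4,-0.7,0],[-4.4,-0.7,0],[-4.4,-0.7,0],[-4.4,-0.7,0],[-4.4,-0.7,0]],"delta_rot":[[0,0,0.073],[0,0,0.073],[0,0,0.073],[0,0,0.073],[0,0,0.073],[0,0,0.073],[0,0,0.073],[0,0,0.073],[0,0,0.073],[0,0,0.073]],"gripper":[5,5,5,5,5,5,5,5,5,5]}' 40
cat > go.py <<'E'
import sys,numpy as np
from station import robot
from scipy.spatial.transform import Rotation as R
s=robot.state();p=s["ee_pos"];r=R.from_euler("xyz",s["tcp_rot"])
t=np.array([float(a) for a in sys.argv[1:4]]);g=R.from_euler("xyz",[np.pi,0,float(sys.argv[4])])
print("t",round(s["time_s"],2),"q1,q7",s["q"][[0,6]].round(2),"pos",p.round(4),"rot",s["tcp_rot"].round(3),"F",s["wrist_force"].round(1))
d=t-p;print("cm in tool now",(r.inv().apply(d)*100).round(2),"cm in goal tool",(g.inv().apply(d)*100).round(2),"turn",(r.inv()*g).as_rotvec().round(3))
E
python3 go.py .546 -.039 .12 1.41
```

```text
time_s: 1.35
ee_pos: [0.4962, 0.3521, 0.2052]
tcp_rot: [-3.141, 0.0, 2.143]
wrist_force: [0.6, 0.4, 0.2]
grip_width: 0.0499
grasp_force: 0.0
t 1.35 q1,q7 [-1.   -0.03] pos [0.4962 0.3521 0.2052] rot [-3.141  0.     2.143] F [0.6 0.4 0.2]
cm in tool now [-35.58 -17.     8.53] cm in goal tool [-37.81  11.18   8.52] turn [-0.     0.     0.733]
```

```bash
python3 -m crank '{"translation":[[-4.0,-0.4,0],[-4.0,-0.4,0],[-4.0,-0.4,0],[-4.0,-0.4,0],[-4.0,-0.4,0],[-4.0,-0.4,1],[-4.0,-0.4,1],[-4.0,-0.4,2],[-4.0,-0.4,2],[-4.0,-0.4,2]],"delta_rot":[[0,0,0.073],[0,0,0.073],[0,0,0.073],[0,0,0.073],[0,0,0.073],[0,0,0.073],[0,0,0.073],[0,0,0.073],[0,0,0.073],[0,0,0.073]],"gripper":[4.6,4.6,4.6,4.6,4.6,4.6,4.6,4.6,4.6,4.6]}' 40
python3 go.py .546 -.039 .12 1.41
python3 - <<'E'
from station import robot
from h import *
f=robot.grab_frame("wrist");np.savez("wrist.npz",**f);cv2.imwrite("pics/w1.png",f["image"])
print(f["fx"],np.round(f["pose"],3).tolist())
W=cloud(f);S=W.reshape(-1,3);m=(S[:,2]>.018)&(S[:,2]<.034)&(S[:,0]>.5)&(S[:,0]<.65)&(abs(S[:,1]+.04)<.09);print(m.sum(),rect(S[m]) if m.sum()>5 else 0)
E
```

```text
time_s: 2.6
ee_pos: [0.5527, -0.0367, 0.1248]
tcp_rot: [-3.142, 0.0, 1.413]
wrist_force: [0.9, -0.6, -0.0]
grip_width: 0.0459
grasp_force: 0.0
t 2.6 q1,q7 [-0.54  0.06] pos [ 0.5527 -0.0367  0.1248] rot [-3.142  0.     1.413] F [ 0.9 -0.6 -0. ]
cm in tool now [-0.33 -0.63  0.48] cm in goal tool [-0.33 -0.63  0.48] turn [-0.     0.     0.003]
294.67784792948095 [[0.988, -0.152, -0.035, 0.562], [-0.156, -0.962, -0.226, 0.029], [0.0, 0.228, -0.974, 0.302], [0.0, 0.0, 0.0, 1.0]]
4502 (array([573.6, -37.6]), array([122.4,  70.4]), [[529.5999755859375, -92.9000015258789], [599.2000122070312, -103.4000015258789], [617.5, 17.700000762939453], [547.9000244140625, 28.200000762939453]])
```

View pics/w1.png

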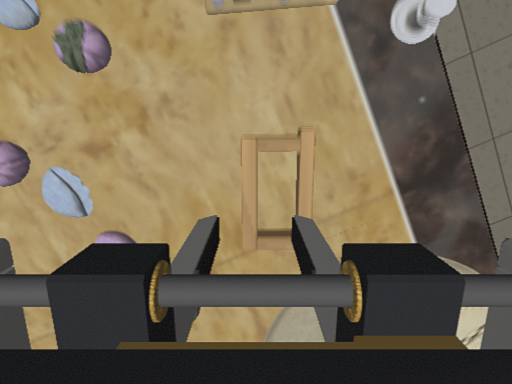

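The wrist view shows the handle between the fingers, with the grip bar at column 248 and the plate at column 307. The plate's far end is at (307,128). From this I get a yaw of about -0.15 and a grip point near (0.546, -0.038). I'll descend there.

```bash
python3 -m crank '{"translation":[[-0.2,-0.7,0],[0,0,2],[0,0,2],[0,0,2],[0,0,2],[0,0,2],[0,0,1.2],[0,0,0.6],[0,0,0],[0,0,0]],"delta_rot":[[0,0,-0.008],[0,0,0],[0,0,0],[0,0,0],[0,0,0],[0,0,0],[0,0,0],[0,0,0],[0,0,0],[0,0,0]],"gripper":[4.5,4.5,4.5,4.5,4.5,4.5,4.5,4.5,4.5,4.5]}' 40
python3 go.py .5457 -.038 .005 1.419
```

```text
time_s: 3.9
ee_pos: [0.5462, -0.0363, 0.008]
tcp_rot: [3.141, -0.0, 1.424]
wrist_force: [0.0, -0.9, -0.1]
grip_width: 0.0449
grasp_force: 0.0
t 3.9 q1,q7 [-0.44  0.19] pos [ 0.5462 -0.0363  0.008 ] rot [ 3.141 -0.     1.424] F [ 0.  -0.9 -0.1]
cm in tool now [-0.18 -0.02  0.3 ] cm in goal tool [-0.18 -0.02  0.3 ] turn [ 0.001 -0.     0.005]
```

```bash
python3 -m crank '{"translation":[[-0.15,0,0.3],[0,0,0],[0,0,0],[0,0,0],[0,0,0],[0,0,0],[0,0,0],[0,0,-1],[0,0,-2.5],[0,0,-2.5]],"delta_rot":[[0,0,0.005],[0,0,0],[0,0,0],[0,0,0],[0,0,0],[0,0,0],[0,0,0],[0,0,0],[0,0,0],[0,0,0]],"gripper":[4.5,1,1,1,1,1,1,1,1,1]}' 50
python3 go.py .472 .205 .075 1.495
```

```text
time_s: 5.15
ee_pos: [0.5454, -0.038, 0.0656]
tcp_rot: [-3.141, 0.0, 1.418]
wrist_force: [-0.4, 0.5, -1.0]
grip_width: 0.0157
grasp_force: 50.0
t 5.15 q1,q7 [-0.5   0.12] pos [ 0.5454 -0.038   0.0656] rot [-3.141  0.     1.418] F [-0.4  0.5 -1. ]
cm in tool now [ 22.91 -10.94  -0.95] cm in goal tool [23.68 -9.16 -0.94] turn [-0.     0.    -0.077]
```

```bash
python3 -m crank '{"translation":[[1.5,-3.2,-1],[1.5,-3.2,0],[2,-3.2,0],[2.5,0,0],[2.7,0,0],[2.7,0,0],[2.7,0,0],[2.7,0,0],[2.5,0,0],[2,0,0]],"delta_rot":[[0,0,0],[0,0,0],[0,0,0],[0,0,-0.011],[0,0,-0.011],[0,0,-0.011],[0,0,-0.011],[0,0,-0.011],[0,0,-0.011],[0,0,-0.011]],"gripper":[1,1,1,1,1,1,1,1,1,1]}' 50
python3 go.py .472 .207 .06 1.495
cat > meas.py <<'E'
import sys
from station import robot
from h import *
n=sys.argv[1]
for c in["scene","side","wrist"]:
    f=robot.grab_frame(c);np.savez(c+n+".npz",**f);cv2.imwrite(f"pics/{c}{n}.png",f["image"])
E
python3 meas.py A
python3 - <<'E'
import cv2,numpy as np
a=cv2.imread("pics/sceneA.png")[100:250,150:350];b=cv2.imread("pics/wristA.png")
cv2.imwrite("pics/cA.png",np.vstack([cv2.resize(a,(533,400))[:230],cv2.resize(b,(533,360))]))
E
```

```text
time_s: 6.4
ee_pos: [0.4797, 0.2044, 0.0744]
tcp_rot: [-3.141, 0.0, 1.497]
wrist_force: [0.2, 0.7, -1.0]
grip_width: 0.0158
grasp_force: 50.0
t 6.4 q1,q7 [-0.95 -0.33] pos [0.4797 0.2044 0.0744] rot [-3.141  0.     1.497] F [ 0.2  0.7 -1. ]
cm in tool now [ 0.2  -0.78  1.44] cm in goal tool [ 0.2  -0.78  1.44] turn [-0.     0.     0.002]
```

View pics/cA.png

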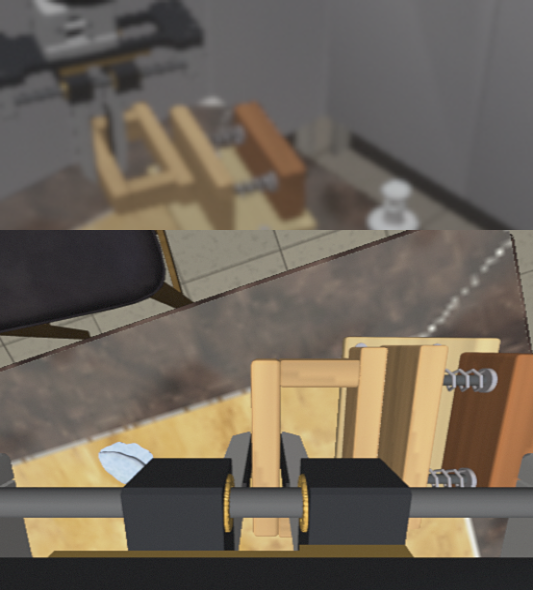

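The wrist crop shows the handle gripped, with its plate at columns 360–387 in front of the board at columns 412–447. The plate's far end is close to even with the board's. I'll measure both in the wrist depth map.

```bash
cat > fit.py <<'E'
import sys
from h import *
yaw=-.076;n=sys.argv[1];zt=float(sys.argv[2])  # zt plate top
c,s=np.cos(yaw),np.sin(yaw);A=np.array([[c,s],[-s,c]])
for cam in["wrist","scene","side"]:
    f=np.load(cam+n+".npz");W=cloud(f);S=W.reshape(-1,3);L=S[:,:2]@A.T  # jig-aligned
    L=L-A@np.array([.5633,.2003]);print(cam)
    pl=float(sys.argv[3])
    for nm,x0,x1,z0,z1 in[("plate",pl-.017,pl+.004,zt-.006,zt+.006),("board",-.004+float(sys.argv[4]),.02+float(sys.argv[4]),.074,.087)]:
        m=(L[:,0]>x0)&(L[:,0]<x1)&(abs(L[:,1])<.09)&(S[:,2]>z0)&(S[:,2]<z1)
        if m.sum()<20:print(nm,m.sum());continue
        l=L[m]*1000;b=np.polyfit(l[:,1],l[:,0],1)
        print(nm,m.sum(),"x %.1f..%.1f y %.1f..%.1f z %.1f slope %.3f xmid %.1f"%(*np.percentile(l[:,0],[1,99]),l[:,1].min(),l[:,1].max(),S[m,2].mean()*1000,b[0],b[1]))
E
python3 fit.py A .0955 -.022 0
```

```text
wrist
plate 3140 x -38.6..-23.5 y -2.9..64.1 z 93.3 slope -0.011 xmid -30.6
board 4295 x 0.1..15.7 y -62.7..65.9 z 77.5 slope -0.010 xmid 7.5
scene
plate 220 x -38.3..-23.1 y -69.7..64.0 z 94.9 slope -0.002 xmid -30.7
board 241 x -0.2..15.9 y -65.7..64.6 z 79.0 slope -0.001 xmid 7.1
side
plate 333 x -38.3..-22.9 y -28.2..65.0 z 97.3 slope 0.005 xmid -31.6
board 366 x -0.4..15.7 y -38.0..65.8 z 81.4 slope -0.005 xmid 6.6
```

```bash
python3 -m crank '{"translation":[[0.15,0,0.8],[0,0,0.78],[0,0.6,0],[0,0.6,0],[0,0.4,0],[0,0.3,0],[0,0.2,0],[0,0.2,0],[0,0.2,0],[0,0,0]],"delta_rot":[[0,0,0],[0,0,0],[0,0,0],[0,0,0],[0,0,0],[0,0,0],[0,0,0],[0,0,0],[0,0,0],[0,0,0]],"gripper":[1,1,1,1,1,1,1,1,1,1]}' 60
python3 go.py .5118 .2030 .0586 1.497; python3 meas.py B; python3 fit.py B .0800 .001 0.001
```

```text
time_s: 7.8
ee_pos: [0.5045, 0.2025, 0.0586]
tcp_rot: [-3.141, -0.0, 1.496]
wrist_force: [-2.4, 0.8, 0.5]
grip_width: 0.0157
grasp_force: 60.0
t 7.8 q1,q7 [-0.9  -0.28] pos [0.5045 0.2025 0.0586] rot [-3.141 -0.     1.496] F [-2.4  0.8  0.5]
cm in tool now [0.1  0.72 0.  ] cm in goal tool [0.1  0.72 0.  ] turn [-0.    -0.    -0.001]
wrist
plate 4055 x -15.4..4.8 y -3.9..65.8 z 77.5 slope -0.016 xmid -3.7
board 4906 x -2.8..17.8 y -17.7..65.8 z 77.6 slope -0.021 xmid 8.5
scene
plate 267 x -15.2..4.7 y -69.5..64.1 z 79.1 slope 0.009 xmid -4.6
board 282 x -2.7..17.6 y -69.5..64.3 z 79.3 slope 0.007 xmid 7.5
side
plate 353 x -14.8..4.7 y -30.5..63.3 z 81.6 slope 0.009 xmid -5.4
board 348 x -2.6..18.2 y -19.6..64.8 z 82.1 slope 0.014 xmid 7.2
```

```bash
python3 -m crank '{"translation":[[0,0.2,0],[0,0.2,0],[0,0.2,0],[0,0.15,0],[0,0,0],[0,0,0],[0,0,0],[0,0,0],[0,0,0],[0,0,0]],"delta_rot":[[0,0,0],[0,0,0],[0,0,0],[0,0,0],[0,0,0],[0,0,0],[0,0,0],[0,0,0],[0,0,0],[0,0,0]],"gripper":[1,1,1,1,1,1,1,1,1,1]}' 60
python3 go.py .5118 .2020 .0586 1.497; python3 meas.py C; python3 fit.py C .0800 .009 0.009
python3 - <<'E'
from station import robot
import cv2,numpy as np
print(np.mean([robot.state()["wrist_force"]],0))
a=cv2.imread("pics/sceneC.png")[110:210,180:300];b=cv2.imread("pics/wristC.png")
cv2.imwrite("pics/cC.png",np.hstack([cv2.resize(a,(400,333)),cv2.resize(b,(400,333))]))
E
```

```text
time_s: 9.2
ee_pos: [0.5111, 0.2021, 0.0584]
tcp_rot: [-3.14, 0.0, 1.496]
wrist_force: [-7.5, 2.8, 1.5]
grip_width: 0.0155
grasp_force: 60.0
t 9.2 q1,q7 [-0.89 -0.27] pos [0.5111 0.2021 0.0584] rot [-3.14   0.     1.496] F [-7.5  2.8  1.5]
cm in tool now [-0.01  0.07 -0.02] cm in goal tool [-0.01  0.07 -0.02] turn [-0.002  0.    -0.001]
wrist
plate 4286 x -7.2..12.8 y -5.7..65.9 z 77.4 slope -0.004 xmid 3.6
board 4590 x 5.2..24.2 y -18.0..65.9 z 77.6 slope -0.019 xmid 15.5
scene
plate 282 x -7.6..12.5 y -69.3..63.8 z 79.1 slope 0.004 xmid 2.7
board 262 x 5.0..24.4 y -68.0..64.7 z 79.2 slope 0.004 xmid 14.7
side
plate 380 x -6.7..12.8 y -29.1..64.0 z 81.6 slope 0.019 xmid 2.0
board 311 x 5.2..25.0 y -19.1..64.7 z 82.2 slope 0.000 xmid 14.7
[-8.28868672  3.31547699  2.0375049 ]
```

View pics/cC.png

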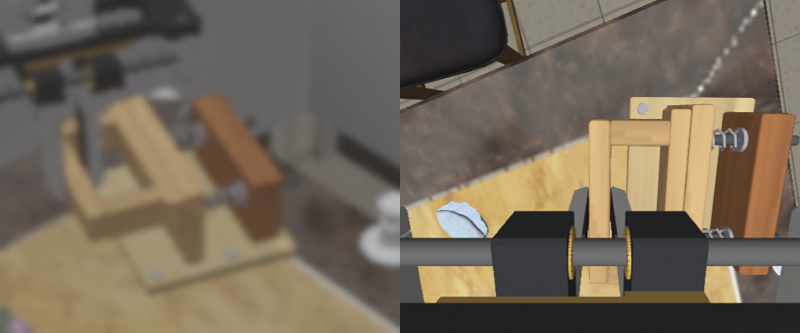

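The left crop shows the plate lying flush on the board. In the right crop the plate's end is at row 110 and the board's at row 104, so the ends may be a few mm off. I'll check with tight windows.

Run:
```python
from h import *
c,s=np.cos(-.076),np.sin(-.076);A=np.array([[c,s],[-s,c]])
for cam in["wrist","scene"]:
    W=cloud(np.load(cam+"C.npz")).reshape(-1,3);L=(W[:,:2]@A.T-A@np.array([.5633,.2003]))*1000
    for nm,a,b in[("plate",-2,6),("board",12,21)]:
        m=(L[:,0]>a)&(L[:,0]<b)&(abs(L[:,1])<85)&(W[:,2]>.073)&(W[:,2]<.087);l=L[m]
        print(cam,nm,l[:,1].min().round(1),l[:,1].max().round(1),"z",(W[m,2].mean()*1e3).round(1),"face z by x")
    m=(L[:,0]>-57)&(L[:,0]<-47)&(L[:,1]>30)&(L[:,1]<50)&(W[:,2]>.06)&(W[:,2]<.1);print("bar z",W[m,2].mean()*1e3,m.sum())
```

```text
wrist plate -2.4 63.3 z 77.6 face z by x
wrist board -13.9 65.9 z 77.8 face z by x
bar z 77.57113724419219 656
scene plate -69.3 63.4 z 79.4 face z by x
scene board -68.0 64.7 z 79.2 face z by x
bar z 78.46873847900649 2
```

The ends are even to about 2 mm, and the tops and the frame are level, so no correction is needed. I'll add 1 mm of push and hold.

```bash
for i in 1; do python3 -m crank '{"translation":[[0,0.1,0],[0,0,0],[0,0,0],[0,0,0],[0,0,0],[0,0,0],[0,0,0],[0,0,0],[0,0,0],[0,0,0]],"delta_rot":[[0,0,0],[0,0,0],[0,0,0],[0,0,0],[0,0,0],[0,0,0],[0,0,0],[0,0,0],[0,0,0],[0,0,0]],"gripper":[1,1,1,1,1,1,1,1,1,1]}' 60; done
python3 -m crank '{"translation":[[0,0,0],[0,0,0],[0,0,0],[0,0,0],[0,0,0],[0,0,0],[0,0,0],[0,0,0],[0,0,0],[0,0,0]],"delta_rot":[[0,0,0],[0,0,0],[0,0,0],[0,0,0],[0,0,0],[0,0,0],[0,0,0],[0,0,0],[0,0,0],[0,0,0]],"gripper":[1,1,1,1,1,1,1,1,1,1]}' 60
python3 -m crank '{"translation":[[0,0,0],[0,0,0],[0,0,0],[0,0,0],[0,0,0],[0,0,0],[0,0,0],[0,0,0],[0,0,0],[0,0,0]],"delta_rot":[[0,0,0],[0,0,0],[0,0,0],[0,0,0],[0,0,0],[0,0,0],[0,0,0],[0,0,0],[0,0,0],[0,0,0]],"gripper":[1,1,1,1,1,1,1,1,1,1]}' 60
python3 -m crank '{"translation":[[0,0,0],[0,0,0],[0,0,0],[0,0,0],[0,0,0],[0,0,0],[0,0,0],[0,0,0],[0,0,0],[0,0,0]],"delta_rot":[[0,0,0],[0,0,0],[0,0,0],[0,0,0],[0,0,0],[0,0,0],[0,0,0],[0,0,0],[0,0,0],[0,0,0]],"gripper":[1,1,1,1,1,1,1,1,1,1]}' 60
python3 meas.py D; python3 fit.py D .08 .0095 .0095
```

```text
time_s: 10.6
ee_pos: [0.512, 0.202, 0.0584]
tcp_rot: [-3.139, 0.0, 1.496]
wrist_force: [-8.0, 3.4, 2.8]
grip_width: 0.0155
grasp_force: 60.0
time_s: 11.85
ee_pos: [0.512, 0.202, 0.0584]
tcp_rot: [-3.139, 0.0, 1.496]
wrist_force: [-8.7, 2.9, 2.6]
grip_width: 0.0157
grasp_force: 60.0
time_s: 13.1
ee_pos: [0.512, 0.202, 0.0584]
tcp_rot: [-3.139, 0.0, 1.496]
wrist_force: [-9.4, 3.0, 2.6]
grip_width: 0.0155
grasp_force: 60.0
time_s: 14.35
ee_pos: [0.512, 0.202, 0.0584]
tcp_rot: [-3.139, 0.0, 1.496]
wrist_force: [-8.8, 3.2, 2.4]
grip_width: 0.0155
grasp_force: 60.0
wrist
plate 4218 x -6.8..13.3 y -4.6..65.9 z 77.3 slope -0.008 xmid 4.3
board 4656 x 5.7..25.0 y -17.4..65.9 z 77.6 slope -0.019 xmid 16.2
scene
plate 281 x -6.8..13.3 y -67.8..62.0 z 79.1 slope 0.004 xmid 3.7
board 263 x 5.6..25.0 y -67.7..66.1 z 79.4 slope 0.004 xmid 15.3
side
plate 375 x -6.7..13.1 y -30.4..63.9 z 81.4 slope 0.019 xmid 2.7
board 327 x 5.7..25.6 y -19.5..65.0 z 82.2 slope -0.000 xmid 15.3
```

The push is steady at about 9–10 N with roughly 9.5 mm of board travel, held for more than 3.7 s, flush and level.

```bash
python3 -c "
from station import robot
print(robot.close_job())"
```

```text
the job is handed in; nothing more can be done
None
```

I handed the job in with the arm still holding the handle flush and level on the end board, ends even to about 2–4 mm, pressing steadily at about 9–10 N for over 3 s; the path stayed clear of the cakes and stamp, and the judge's result was not shown.

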